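# Set out the consumables on the rework mat

## Task

Set out the soldering consumables on the grey mat: put the gold flux tin in the yellow dish and the blue solder spool in the blue dish, stand the cream tape roll on the mat midway between the two dishes, and put the black loupe on top of the tape roll, centred. Everything stays upright, and the red USB stick and red-handled side cutters that lie nearby are left where they are.

Things in the scene. Friction and masses are not known exactly. Their poses are not given: they have to be found in the camera images.
- mat: grey layout mat, 264 x 90 mm, 2 mm thick, with a thin white line along each long edge, fixed to the bench, lying at any angle. Origin at the centre of its underside; its x axis runs along the length from the yellow dish towards the blue dish, z up. The dishes' centres are at x = -90 mm (yellow) and x = +90 mm (blue), so the midway point is the mat's centre.
- yellow_dish: shallow round yellow plastic dish fixed on the mat, 80 mm across outside, 70 mm inside at the floor, floor 3 mm thick, rim 8 mm above its underside (10 mm above the bench). Origin at the centre of its underside, on top of the mat.
- blue_dish: shallow round blue plastic dish fixed on the mat, same shape and sizes as the yellow one. Origin at the centre of its underside, on top of the mat.
- flux_tin: closed round gold flux tin with a red label on its lid, 49 mm across, 21 mm high, about 60 g, standing upright on the bench; the lid does not come off. Origin at the centre of its underside, z up.
- spool: spool of solder wire with blue flanges, standing on a flange: 55 mm across, 39 mm high, about 120 g; a loose wire end of no substance sticks up and out towards its +x. Origin on its underside, but the centre of the round flange lies 8.5 mm from the origin towards the spool's own -x. z up.
- tape_roll: small cream roll of tape lying flat on its side face, 47 mm across, 22 mm high, about 35 g (pick it across the outside; the bore cannot be entered). Origin at the centre of its underside, z up.
- loupe: black eye loupe with a thin white band, standing on its wide rim: 39 mm across, 34 mm high, about 50 g, a little narrower at the top. Origin at the centre of its underside, z up.
- usb_stick: bystander: red USB stick with a metal plug, 18 x 48 x 8 mm, loose on the bench. Origin at the middle of its underside, length along its y. A tall monitor stands behind it, 80 to 410 mm above the bench; its nearest edge is at about x = 0.60, y = 0.12 m and it runs from there away to the back left, so swing the arm to the left side close in, about 0.42 m from the base axis.
- side_cutters: bystander: side cutters with red handles, 55 x 111 x 10 mm, loose on the bench. Origin at the middle of its underside, length along its y.
Mind the look-alikes: they are no part of the job. Leave any green or pink look-alike of the loupe alone.

How it is judged:
By the outcome, as a careful person would: the job done as asked, in the order asked, and still so for the second after the job is handed in, with the robot touching nothing.
It also fails if it takes over 128 s, if anything falls off the work surface, if the arm or the gripper's body presses on something with over 40 N, if the wrist force passes 120 N, or if a joint passes its speed limit or range.

## Robot

A 6-joint arm with a two-finger parallel gripper is mounted at the origin on a cart in front of the work surface, level with it; the furniture and walls round the work are solid. World frame = base frame: x ahead of the robot, y to its left, z up, the work surface at z = 0. Lengths are in mm, angles in rad, forces in N, time in s.
With the tool pointing down it reaches from about 250 to 800 mm from the base axis. Payload 3.9 kg.
Tool frame: the origin (TCP) lies at the centre of the arm's flange, where the gripper is bolted on; the fingertips stand 173 mm ahead of it and the grasp point (between the pads) lies 155 mm ahead of it (hold_point_z is the distance from the TCP to the grasp point, in mm); z points along the fingers, y is the line along which they close (so a half turn about z gives the same grasp; the last joint's range is limited). The gripper opens to 85 mm and grips with 20 to 120 N. Pads are 22 mm wide; open, the fingers measure 114 mm over their backs; the gripper's body (76 mm by 85 mm) begins 54 mm behind the grasp point. The pads swing forward as they close: fully open they stand 13 mm farther back than shut.
Start: joints at [-1.124, 0.26, -0.138, 1.173, 0, 1.571], TCP at [226.837, -473.456, 404.704] pointing down, gripper open.
Joint ranges: [-2.78, 2.78], [-0.83, 1.72], [-1.28, 1.37], [-1.9, 2.12], [-1.57, 1.48], [-3.14, 3.14]. Speed limits (rad/s): [2.57, 2.57, 3.14, 3.14, 3.14, 3.14].

## Interface

Orientations are given as a unit quaternion [x, y, z, w].
In Python, from bench import * gives the robot as it stands. The module is installed in compiled form; this text tells all that it offers. Calls block until the motion is done:
- movep(position, orientation): joint-space move of the TCP to a pose.
- move_linear(position, rotation=None, v=150, f_stop=None): straight line of the TCP; rotation=None keeps the orientation; v is the mean speed in mm/s. With f_stop (N) it stops when the force on the tool has changed by that much, and returns True; else False.
- move_j(angles): joint-space move.
- let_go() and grab(squeeze=None): open the fingers fully, or close them until they stop; squeeze is the grip in N (None keeps the last).
- hold(seconds).
- ik(position, orientation): joint angles nearest the present ones, or None.
- capture(name): name is "side" or "top" or "wrist"; returns the picture (400x640x3 uint8, red, green, blue); there is no depth.
- camera_model(name): a dict with "camera_matrix" (3x3 intrinsics, pixels), "rvec" (rotation vector, rad) and "tvec" (3), from world to camera coordinates, as OpenCV has them. Camera axes: x right, y down, z forward; pixel columns grow to the right and rows downward; lengths in mm; the calibration is good to about 2 mm. The wrist camera is an equidistant fisheye: a pixel r from the principal point sees the ray r / f radians off the axis. A picture is of the moment at which its call begins: read the wrist's pose just before it. camera_model takes no time and is no camera call; for the wrist camera it gives the pose at the moment of the call.
A pose or a line that the arm cannot do raises Unreachable and nothing moves.
- hand_in(): hands the job in; it is judged then, once.
Trained networks look in the newest picture that a camera, given by its name, has taken for a name from the list of things; names that differ only in an ending like _2 or _b are one class to them, and where a whole thing is asked for, a point or a joint stands for the part that bears it (a point fixed in the world has none). Each returns a list of dicts, best first, with "conf" (0 to 1); they miss things now and then, are a little off and sometimes report something else, mostly with a low value. They report only what shows in the picture. A call takes as long as a camera call. They do not tell look-alikes from the thing itself.
- cut_out(camera, thing): "region" (400x640 bool, what is visible of it).
- tip_of(camera, thing): "position" ([x, y, z] in mm, in world coordinates, good to about 4 mm: a listed point, or the origin of a listed thing).
Readings, each from a call of its own:
- current_clock(): time.
- current_q(): joint angles.
- current_joint_velocities(): joint speeds.
- current_effort(): joint torques, N m.
- current_tool_pos(): TCP position.
- current_tool_rot(): TCP orientation.
- current_ft_force(): force on the tool from outside, world axes, zero at the start.
- current_moment(): the same for the moment, N m.
- current_finger_gap(): finger opening in mm.
- current_grip_force(): force on a finger pad.
Only numpy, scipy, OpenCV 4.12 (cv2) and the standard library are available. Lean on these libraries where they do the work, as an engineer would, in place of code of your own. Each camera call takes 0.05 s, during which the arm holds its last target. There are 200 camera calls.

## Working session

There is one attempt and no reset: what is moved stays moved. The work goes in short steps, each a Python script; the robot and the scene stay as the last script left them, time stands still between calls to the robot, and variables do not carry over. Pictures are saved under pics/ and viewed, at most 14 in all, crops included, and the job is handed in when it is done.

```bash
mkdir -p pics; python3 - <<'E'
from bench import *
import cv2,numpy as np
for c in ("top","side"):
    im=capture(c); cv2.imwrite(f"pics/{c}0.png",im[:,:,::-1])
    m=camera_model(c); print(c,np.round(m["camera_matrix"],1).tolist(),np.round(m["rvec"],3),np.round(m["tvec"],1))
    for t in "mat yellow_dish blue_dish flux_tin spool tape_roll loupe usb_stick side_cutters".split():
        print(c,t,[(np.round(d["position"],0).tolist(),round(d["conf"],2)) for d in tip_of(c,t)])
print(current_clock(), current_tool_rot())
E
```

```text
top [[392.0, 0.0, 321.8], [0.0, 392.0, 198.5], [0.0, 0.0, 1.0]] [ 2.11  -2.154  0.204] [-59.5 602.9 942.5]
top mat [([533.0, -57.0, -2.0], 0.71), ([425.0, 118.0, 1.0], 0.28)]
top yellow_dish [([600.0, -6.0, 3.0], 0.79)]
top blue_dish []
top flux_tin [([426.0, -259.0, 5.0], 0.56)]
top spool [([492.0, 238.0, -3.0], 0.63)]
top tape_roll [([424.0, 114.0, -0.0], 0.75)]
top loupe [([523.0, -290.0, 1.0], 0.63), ([562.0, -392.0, -0.0], 0.6)]
top usb_stick [([546.0, 142.0, 4.0], 0.49)]
top side_cutters [([730.0, -149.0, -1.0], 0.7), ([425.0, 113.0, 1.0], 0.31)]
side [[445.3, 0.0, 324.4], [0.0, 445.3, 201.9], [0.0, 0.0, 1.0]] [ 2.438 -0.258  0.087] [-597.9   69.9 1053.2]
side mat [([528.0, -56.0, -1.0], 0.77)]
side yellow_dish [([605.0, -4.0, 2.0], 0.8)]
side blue_dish [([456.0, -114.0, 2.0], 0.89)]
side flux_tin [([429.0, -266.0, -1.0], 0.64)]
side spool [([487.0, 234.0, 2.0], 0.67)]
side tape_roll [([427.0, 117.0, 1.0], 0.76)]
side loupe [([527.0, -291.0, 0.0], 0.9), ([560.0, -393.0, -3.0], 0.85), ([822.0, -224.0, -4.0], 0.53)]
side usb_stick [([540.0, 143.0, 1.0], 0.61)]
side side_cutters [([730.0, -149.0, -5.0], 0.59)]
1.0 [9.75151689e-01 2.21538219e-01 8.82474249e-06 1.31874310e-05]
```

View pics/top0.png

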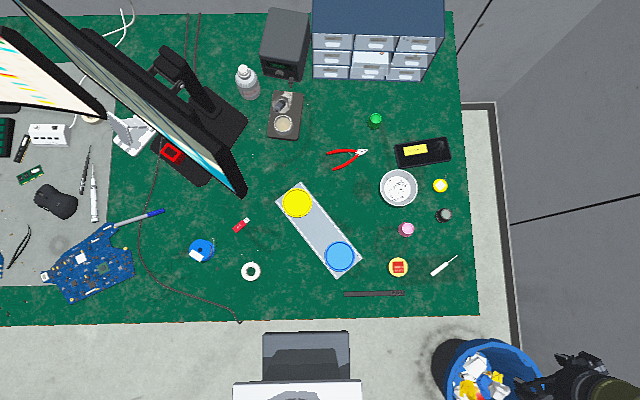

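View pics/side0.png

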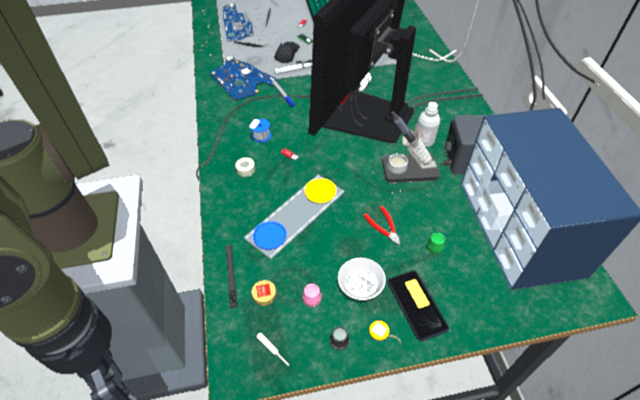

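The flux tin is gold with a red label at top px (398,267), and the tape roll is at (251,271).

- **Loupe candidates (top px):** black (443,215), pink (407,229) and green (375,121). Black fits the description.
- **Spool candidates (top px):** blue (202,249) and yellow (440,185). Blue fits the description.

I'll confirm both from the wrist camera.

```bash
cat > h.py <<'E'
from bench import *
import cv2,numpy as np,json,os,pickle
from scipy.optimize import least_squares
from scipy.spatial.transform import Rotation as Rn
def down(a): return [float(np.cos(a/2)),float(np.sin(a/2)),0.,0.]
def proj(P,m,fish):
    R=cv2.Rodrigues(np.array(m["rvec"],float))[0]; C=np.asarray(P)@R.T+np.array(m["tvec"]).ravel(); K=np.array(m["camera_matrix"])
    if not fish: n=C[:,:2]/C[:,2:]
    else:
        r=np.linalg.norm(C[:,:2],axis=1,keepdims=True)+1e-9; n=C[:,:2]/r*np.arctan2(r,C[:,2:])
    return n*[K[0,0],K[1,1]]+[K[0,2],K[1,2]]
def hullc(x,d0,d1,h,m,fish):
    t=np.linspace(0,2*np.pi,48,endpoint=False); c=np.c_[np.cos(t),np.sin(t)]
    P=np.r_[np.c_[x[0]+c[:,:1]*d0/2,x[1]+c[:,1:]*d0/2,0*t+x[2]],np.c_[x[0]+c[:,:1]*d1/2,x[1]+c[:,1:]*d1/2,0*t+x[2]+h]]
    q=cv2.convexHull(proj(P,m,fish).astype(np.float32)); M=cv2.moments(q)
    return np.array([M["m10"]/M["m00"],M["m01"]/M["m00"]]),M["m00"]
DIM=dict(flux_tin=(49,49,21),spool=(55,55,39),tape_roll=(47,47,22),loupe=(39,33,34),yellow_dish=(80,80,8),blue_dish=(80,80,8))
def maskc(region):
    k=cv2.morphologyEx(region.astype(np.uint8),cv2.MORPH_OPEN,np.ones((3,3)))
    n,l,s,c=cv2.connectedComponentsWithStats(k)
    if n<2: return None
    i=1+np.argmax(s[1:,4]); h=cv2.convexHull(np.argwhere(l==i)[:,::-1].astype(np.float32)); M=cv2.moments(h)
    return np.array([M["m10"]/M["m00"],M["m01"]/M["m00"]]),M["m00"]
def fit(obs,dim,x0):
    "obs: list of (centroid,model,fish)"
    f=lambda x:np.concatenate([hullc(x,*dim,m,fi)[0]-c for c,m,fi in obs])
    s=least_squares(f,x0,loss="soft_l1"); return s.x,np.round(f(s.x),1)
E
python3 - <<'E'
from h import *
G=dict(flux_tin=(427,-262),spool=(483,236),tape_roll=(426,116),loupe=(561,-392),yellow_dish=(602,-5),blue_dish=(456,-114))
obs={k:[] for k in G}
def look(cam,names,tag=None):
    m=camera_model(cam); im=capture(cam)
    if tag: cv2.imwrite(f"pics/{tag}.png",im[:,:,::-1])
    for n in names:
        best=None
        for d in cut_out(cam,n):
            r=maskc(d["region"])
            if r is None: continue
            pc,pa=hullc((*G[n],0),*DIM[n],m,cam=="wrist"); e=np.linalg.norm(r[0]-pc)
            if e<0.6*np.sqrt(pa) and (best is None or e<best[0]): best=(e,r[0],r[1]/pa,d["conf"])
        print(tag or cam,n,best and (np.round(best[1],1),"err %.1f area %.2f conf %.2f"%(best[0],*best[2:])))
        if best: obs[n].append((best[1],m,cam=="wrist"))
look("top",G); look("side",G)
V=[((470,-380,380),-.4,["flux_tin","loupe"],"w1"),((480,-250,380),-.4,["flux_tin","loupe","blue_dish"],"w2"),
   ((470,-90,380),0,["yellow_dish","blue_dish","flux_tin"],"w3"),((440,0,380),0,["yellow_dish","blue_dish","tape_roll"],"w4"),
   ((390,130,380),.3,["tape_roll","spool"],"w5"),((370,200,380),.5,["tape_roll","spool"],"w6")]
for p,a,n,t in V:
    movep(p,down(a)); 
    if t=="w1":
        m=camera_model("wrist"); R=cv2.Rodrigues(np.array(m["rvec"],float))[0]; c=-R.T@np.ravel(m["tvec"])
        T=Rn.from_quat(current_tool_rot()); print("cam in tool",T.inv().apply(c-current_tool_pos()).round(1),"axis",R[2].round(2),m["camera_matrix"])
    look("wrist",n,t)
pickle.dump(obs,open("obs.pkl","wb"))
for n in G:
    x,r=fit(obs[n],DIM[n],(*G[n],0)); print(n,x.round(1),r)
print(current_clock())
E
```

```text
top flux_tin (array([396.6, 266.2]), 'err 0.6 area 0.99 conf 0.63')
top spool (array([201.1, 249.6]), 'err 1.7 area 0.88 conf 0.77')
top tape_roll (array([249.9, 270.8]), 'err 0.6 area 0.93 conf 0.72')
top loupe (array([443.3, 214.6]), 'err 0.4 area 0.77 conf 0.62')
top yellow_dish (array([296.8, 202.5]), 'err 0.4 area 0.87 conf 0.87')
top blue_dish (array([338.8, 256.3]), 'err 0.5 area 1.00 conf 0.89')
side flux_tin (array([263.5, 292. ]), 'err 1.3 area 0.88 conf 0.62')
side spool (array([260.8, 129.6]), 'err 1.9 area 0.86 conf 0.76')
side tape_roll (array([245.5, 166.5]), 'err 0.9 area 0.88 conf 0.66')
side loupe (array([339.5, 337.6]), 'err 1.4 area 0.86 conf 0.56')
side yellow_dish (array([319.6, 189.7]), 'err 2.5 area 0.97 conf 0.59')
side blue_dish (array([269.4, 234.8]), 'err 1.4 area 0.91 conf 0.72')
cam in tool [65.   0.4 30.5] axis [-0.24  0.1  -0.97] [[309.70691629   0.         322.83607819]
 [  0.         309.70691629 202.57609425]
 [  0.           0.           1.        ]]
w1 flux_tin (array([246.8, 249.9]), 'err 0.8 area 0.89 conf 0.60')
w1 loupe (array([300.5, 101.3]),
[... 689 characters left out ...]
rea 0.94 conf 0.68')
w5 spool (array([248.8,  73.5]), 'err 4.6 area 0.97 conf 0.65')
w6 tape_roll (array([411.9, 175.7]), 'err 3.1 area 0.95 conf 0.65')
w6 spool (array([340.8,  72.8]), 'err 4.5 area 0.96 conf 0.83')
flux_tin [ 426.1 -262.     0. ] [ 0.3  0.8  0.6  0.9 -0.2  0.  -0.  -0.2 -0.7 -0.2]
spool [479.6 239.3   0. ] [ 0.1  0.5  0.   0.7 -0.  -0.2 -0.1 -0. ]
tape_roll [423.7 114.2   0. ] [ 0.6  0.4  0.1  0.5  0.1 -0.1  0.1  0.2  0.1 -0.6]
loupe [ 558.6 -392.     0. ] [-0.1  0.5  0.2  0.5 -0.5  0.2  0.  -0.3]
yellow_dish [ 6.01e+02 -3.80e+00  4.00e-01] [-0.7  0.1  1.1  1.5 -0.4  0.1 -1.1  0.1]
blue_dish [ 456.8 -114.2    0. ] [ 0.3  0.1  0.3  1.4  1.   0.6 -0.2 -0.1 -0.9 -0.5]
15.9333
```

The exact z = 0.0 values can't be trusted: the solver's finite-difference step is lost in float32 hull rounding. I'll refit with a proper step and confirm the look-alikes in crops.

```bash
python3 - <<'E'
s=open('h.py').read()
a=s.index('    f=lambda'); s=s[:a]+'''    g=lambda y:y-[0,0,500.]
    f=lambda y:np.concatenate([hullc(g(y),*dim,m,fi)[0]-c for c,m,fi in obs])
    s=least_squares(f,np.array(x0)+[0,0,500.],loss="soft_l1",diff_step=2e-3); return g(s.x),np.round(f(s.x),1)
'''
open('h.py','w').write(s)
E
python3 - <<'E'
from h import *
obs=pickle.load(open("obs.pkl","rb")); X={}
for n in obs:
    X[n],r=fit(obs[n],DIM[n],(480,0,0)); w=fit([o for o in obs[n] if o[2]],DIM[n],X[n])[0]
    print(n,X[n].round(1),r,"wrist only",w.round(1))
d=X["blue_dish"]-X["yellow_dish"]; print("sep",np.linalg.norm(d[:2]),"mid",(X["blue_dish"]+X["yellow_dish"])/2,"ang",np.arctan2(d[1],d[0]))
a=cv2.imread("pics/w2.png");b=cv2.imread("pics/w6.png")
cv2.imwrite("pics/conf.png",np.hstack([cv2.resize(a[20:245,300:500],None,fx=2,fy=2),cv2.resize(b[20:245,250:450],None,fx=2,fy=2)]))
E
```

```text
flux_tin [ 426.4 -262.1    1.4] [ 0.4  0.7  0.6  0.6 -0.5  0.3  0.1 -0.  -0.1 -0. ] wrist only [ 426.2 -262.3    0.8]
spool [ 508.8    0.  -621.8] [102.4  -0.5  36.2 176.8 126.1  45.   59.9  62.1] wrist only [  3776652.3        -0.  -23266816.2]
tape_roll [ 416.6   -0.  -315.6] [ 50.6   1.4  16.2 100.6  98.4 -31.9  38.2   2.9   0.7   1.9] wrist only [ 417.6   -0.  -331.5]
loupe [ 5.586e+02 -3.920e+02  5.000e-01] [-0.   0.5  0.1  0.4 -0.4  0.2  0.2 -0.3] wrist only [ 558.6 -392.4   -1.7]
yellow_dish [601.6   0.   -1.8] [-2.1  0.   1.1  0.9 -3.1  0.2 -4.5  0.1] wrist only [600.5  -4.9   3.1]
blue_dish [ 457.3 -114.1    3.2] [ 0.3 -0.1  0.4  0.6  0.1  1.1 -0.1  0.  -0.1 -0.5] wrist only [ 457.4 -114.3    2.5]
sep 183.95981129306122 mid [529.47138534 -57.06952838   0.71089044] ang -2.4722680196971525
```

View pics/conf.png

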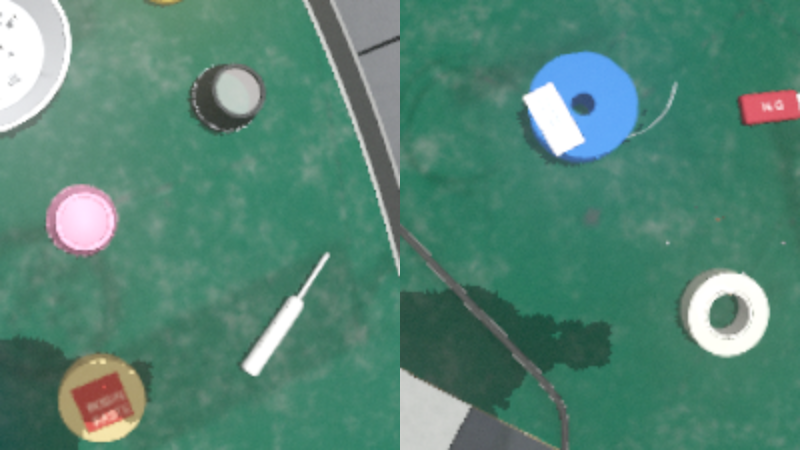

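View pics/w2.png

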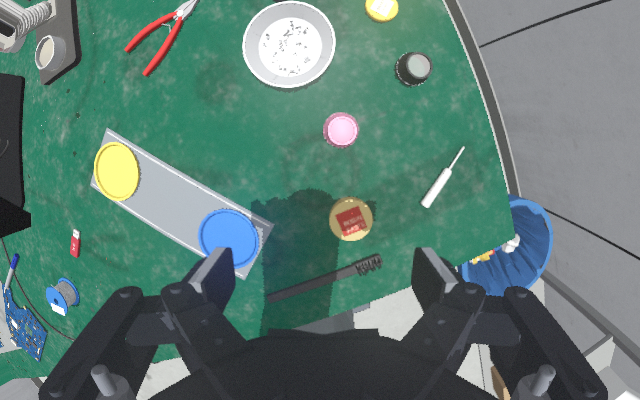

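The crop confirms the black loupe with its white band at w2 px (413,69), apart from the pink one at (341,130). The gold tin with the red label is at (351,219). The blue spool (w6 px ~340,73, loose wire to its right) and the cream tape roll (~412,176) also match. The diverged fits came from y starting at 0, so I'll refit with an offset.

```bash
sed -i 's/\[0,0,500\.\]/[1000.,1000.,1000.]/g; s/diff_step=2e-3/diff_step=1e-3/' h.py; python3 - <<'E'
from h import *
obs=pickle.load(open("obs.pkl","rb")); X={}
G=dict(flux_tin=(427,-262),spool=(483,236),tape_roll=(426,116),loupe=(561,-392),yellow_dish=(602,-5),blue_dish=(456,-114))
for n in obs:
    X[n],r=fit(obs[n],DIM[n],(*G[n],0)); w=fit([o for o in obs[n] if o[2]],DIM[n],X[n])[0]
    print(n,X[n].round(1),r,"wrist only",w.round(1))
d=X["blue_dish"]-X["yellow_dish"]; print("sep",np.linalg.norm(d[:2]),"mid",(X["blue_dish"]+X["yellow_dish"])/2,"ang",np.arctan2(d[1],d[0]))
pickle.dump(X,open("X.pkl","wb"))
E
```

```text
flux_tin [ 426.4 -262.1    1.4] [ 0.4  0.7  0.6  0.6 -0.5  0.3  0.1 -0.  -0.1 -0. ] wrist only [ 426.2 -262.3    0.8]
spool [479.4 239.    1.8] [-0.   0.5 -0.1  0.3 -0.2 -0.2  0.2 -0. ] wrist only [4.795e+02 2.392e+02 2.000e-01]
tape_roll [423.7 114.3   0.9] [ 0.5  0.4  0.   0.2 -0.3  0.1  0.   0.3  0.2 -0.5] wrist only [4.235e+02 1.142e+02 3.000e-01]
loupe [ 5.586e+02 -3.920e+02  5.000e-01] [-0.   0.5  0.1  0.4 -0.4  0.2  0.2 -0.3] wrist only [ 558.6 -392.4   -1.7]
yellow_dish [599.5  -5.3   7. ] [-0.3  0.2  0.7  0.3 -0.4  0.3  0.4 -0.2] wrist only [600.5  -4.9   3.1]
blue_dish [ 457.3 -114.1    3.2] [ 0.3 -0.1  0.4  0.6  0.1  1.1 -0.1  0.  -0.1 -0.5] wrist only [ 457.4 -114.3    2.5]
sep 179.06400647984213 mid [528.44067799 -59.73074664   5.08824841] ang -2.4884353570228757
```

Every base height agrees with the text (bench ~0, dishes ~2), and the dish separation of 180.1 mm matches. Starting with the flux tin.

```bash
cat >> h.py <<'E'
Z=300
def pick(xy,z,a,q=40):
    let_go(); movep((*xy,Z),down(a)); move_linear((*xy,z+45),v=250); move_linear((*xy,z),v=90); grab(q)
    print("grip gap %.1f force %.1f"%(current_finger_gap(),current_grip_force()),np.round(current_tool_pos(),1)); 
    move_linear((*xy,Z),v=200); print("lifted gap %.1f"%current_finger_gap())
def place(xy,z,a,via=()):
    for v in via: movep((*v,Z),down(a))
    movep((*xy,Z),down(a)); move_linear((*xy,z+15),v=200); hold(.2)
    s=move_linear((*xy,z-2),v=30,f_stop=5); p=current_tool_pos(); print("contact",s,"z-z_nominal %.1f"%(p[2]-z),np.round(p,1))
    if p[2]-z<4: let_go(); move_linear((*p[:2],Z),v=200)
    print("gap %.1f clock %.1f"%(current_finger_gap(),current_clock()))
def see(names,G,tag=None,extra=()):
    "wrist fit of things near guesses G at known base z (or free)"
    m=camera_model("wrist"); im=capture("wrist"); out={}
    if tag: cv2.imwrite(f"pics/{tag}.png",im[:,:,::-1])
    for n in names:
        best=None
        for d in cut_out("wrist",n):
            r=maskc(d["region"])
            if r is None: continue
            pc,pa=hullc(G[n],*DIM[n],m,True); e=np.linalg.norm(r[0]-pc)
            if e<0.7*np.sqrt(pa) and (best is None or e<best[0]): best=(e,r[0],r[1]/pa)
        if best: out[n]=(best[1],m,True); print(n,"px",best[1].round(1),"err %.1f area %.2f"%(best[0],best[2]))
    return out
YD=(600.3,-5.0); BD=(457.3,-114.2); MID=(528.8,-59.6); MA=0.653
E
python3 - <<'E'
from h import *
pick((426.3,-262.2),179,-.4)
place(YD,184,-.4)
movep((440,-60,380),down(0)); see(["flux_tin","yellow_dish"],dict(flux_tin=(*YD,5),yellow_dish=(*YD,2)),"t1")
E
```

```text
grip gap 47.7 force 40.4 [ 426.6 -262.4  179.9]
lifted gap 47.7
contact True z-z_nominal 0.9 [600.2  -5.  184.9]
gap 85.2 clock 27.4
flux_tin px [271.1  36.3] err 0.4 area 0.97
yellow_dish px [272.9  38.4] err 0.5 area 0.93
```

View pics/t1.png

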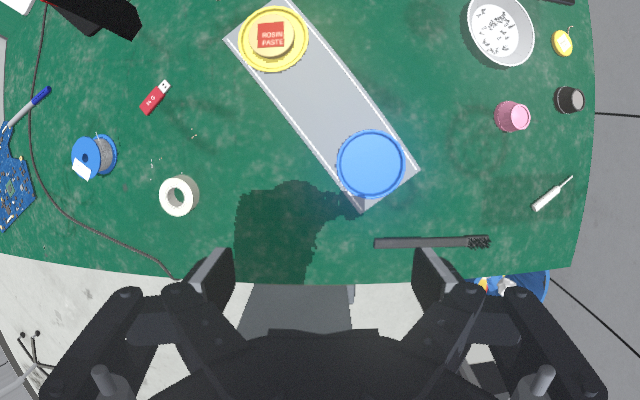

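The tin sits level and centred in the yellow dish (t1 px 271,36), well inside the rim. Next is the spool, which I'll grip at its top flange and approach close in past the monitor.

```bash
python3 - <<'E'
from h import *
movep((375,187,320),down(.5))
pick((479.5,239.1),190.5,.5)
place(BD,195.5,.5,via=[(375,187),(400,0)])
movep((440,-60,380),down(0)); see(["spool","blue_dish"],dict(spool=(*BD,5),blue_dish=(*BD,2)),"t2")
E
```

```text
grip gap 53.0 force 42.0 [479.9 239.3 191.5]
lifted gap 53.8
contact True z-z_nominal 1.0 [ 457.2 -114.3  196.5]
gap 85.3 clock 40.5
spool px [374.7 167.5] err 0.9 area 0.97
blue_dish px [368.9 160.9] err 2.6 area 0.87
```

View pics/t2.png

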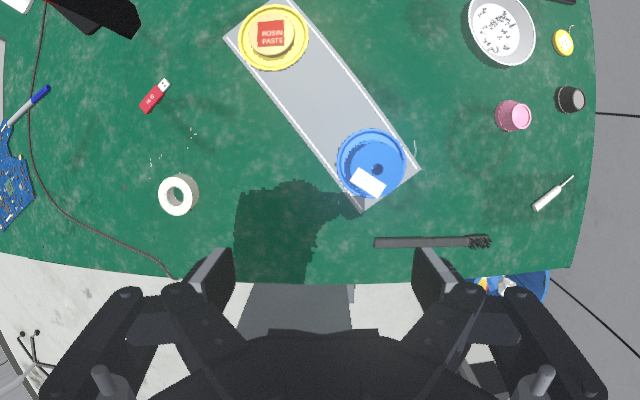

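The spool stands upright and centred in the blue dish (t2 px ~375,167). Next is the tape roll, with the fingers closing across the mat so they clear the dishes.

```bash
python3 - <<'E'
from h import *
pick((423.6,114.2),174,MA,30)
place(MID,176,MA)
G=dict(tape_roll=(*MID,2),yellow_dish=(*YD,2),blue_dish=(*BD,2)); O=[]
for p,a in (((440,-150,380),-.2),((430,-60,380),0),((480,20,380),-.3)):
    movep(p,down(a)); O.append(see(["tape_roll","yellow_dish"],G,"t3"))
for n in ("tape_roll","yellow_dish"): print(n,fit([o[n] for o in O if n in o],DIM[n],G[n]))
print(current_clock())
E
```

```text
grip gap 45.5 force 30.2 [423.9 114.3 174.7]
lifted gap 45.4
contact True z-z_nominal 0.7 [528.7 -59.7 176.7]
gap 85.5 clock 48.1
tape_roll px [226.6 120.2] err 1.1 area 0.94
yellow_dish px [174.5  73.9] err 1.1 area 0.92
tape_roll px [324.   89.7] err 0.9 area 0.97
tape_roll px [380.1 117.6] err 0.7 area 0.97
yellow_dish px [311.8  69.9] err 0.3 area 0.98
tape_roll (array([527.89343921, -59.96335498,   1.60303362]), array([-0. , -0.2,  0. ,  0. , -0. ,  0.2]))
yellow_dish (array([599.85377817,  -5.35122049,   5.76885366]), array([ 0. ,  0.2, -0. , -0.2]))
54.4333
```

View pics/t3.png

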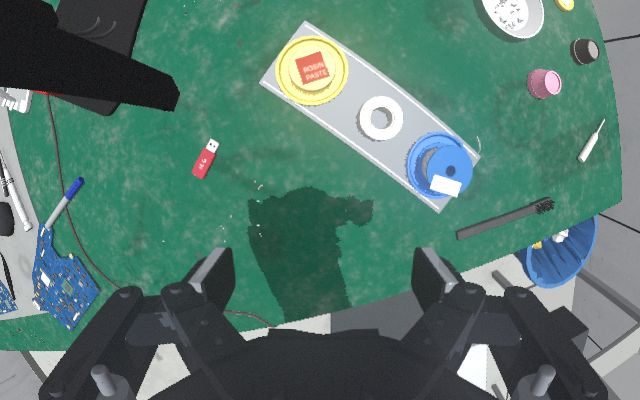

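The tape roll lies flat at mid-mat (t3 px 380,118), measured at (527.9, −60.0), within 1 mm of the target. Next I'll measure the loupe from closer views, then pick and place it.

```bash
python3 - <<'E'
from h import *
G=dict(loupe=(558.6,-392.2,0)); O=[]
for p in ((460,-400,330),(500,-330,330)):
    movep(p,down(-.3)); O.append(see(["loupe"],G))
x,r=fit([o["loupe"] for o in O if o],DIM["loupe"],G["loupe"]); print(x.round(1),r)
xy=tuple((x[:2]+[558.6,-392.2])/2) if np.hypot(*(x[:2]-[558.6,-392.2]))<5 else None
print(xy)
pick(xy,175,-.3,30)
place((528.1,-59.9),199,MA)
G=dict(tape_roll=(*MID,2),loupe=(528.1,-59.9,24)); O=[]
for p,a in (((440,-150,380),-.2),((430,-60,380),0),((480,20,380),-.3)):
    movep(p,down(a)); O.append(see(["tape_roll","loupe"],G,"t4"))
print(fit([o["loupe"] for o in O if "loupe" in o],DIM["loupe"],G["loupe"]))
print(current_clock())
E
```

```text
loupe px [283.1  92.6] err 0.8 area 0.89
loupe px [368.7 111.4] err 0.8 area 0.92
[ 559.  -392.4   -4.9] [ 0.  -0.1 -0.   0.1]
(np.float64(558.816992098649), np.float64(-392.32318105434956))
grip gap 35.8 force 30.0 [ 558.9 -392.5  175.7]
lifted gap 35.2
contact True z-z_nominal 0.7 [528.  -59.8 199.7]
gap 85.3 clock 66.4
tape_roll px [232.9 117.4] err 7.1 area 0.59
loupe px [220.3 120.5] err 1.0 area 0.87
tape_roll px [304.7  86.4] err 19.2 area 0.05
loupe px [323.9  89.3] err 1.2 area 0.90
tape_roll px [372.  114.6] err 8.0 area 0.52
(array([527.34408306, -59.75336665,  21.26401735]), array([ 0. ,  0.1, -0. , -0.1]))
72.7417
```

View pics/t4.png

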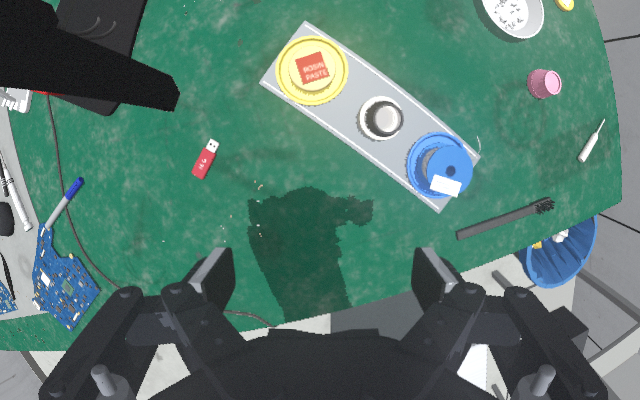

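The loupe sits on the tape roll, about 0.6 mm off centre. I'll make a last check from the side camera that it's upright and the bystanders haven't moved.

```bash
python3 - <<'E'
from h import *
hold(.3); im=capture("side"); old=cv2.imread("pics/side0.png")
for t in ("usb_stick","side_cutters"): print(t,[np.round(d["position"],0).tolist() for d in tip_of("side",t)][:1])
f=lambda i:cv2.resize(i[130:270,220:420],None,fx=4,fy=4,interpolation=cv2.INTER_CUBIC)
cv2.imwrite("pics/s5.png",f(im[:,:,::-1]))
d=np.abs(im[:,:,::-1].astype(int)-old).sum(2)
print("usb diff",d[145:165,278:300].mean(),"cutter diff",d[203:248,360:403].mean(),"current force",current_ft_force())
E
```

```text
usb_stick [[542.0, 142.0, 1.0]]
side_cutters [[729.0, -148.0, 0.0]]
usb diff 10.868181818181819 cutter diff 10.844444444444445 current force [-0.14690106 -0.72241912  0.80039501]
```

View pics/s5.png

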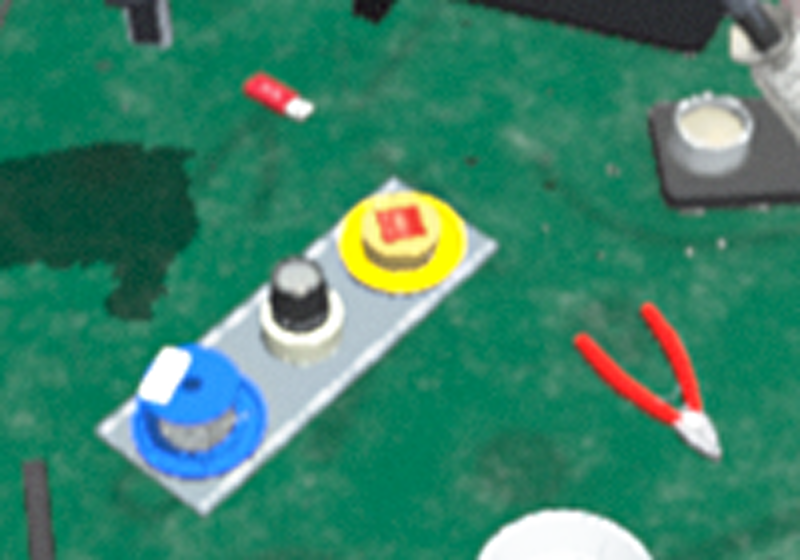

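The side view shows the tin, spool and tape-plus-loupe all upright and in place, and the USB stick and side cutters haven't moved. Handing in.

```bash
python3 -c "
from bench import *
print(hand_in(), current_clock())"
```

```text
the job is handed in; nothing more can be done
the job is handed in; nothing more can be done
```

The job is handed in: the flux tin is in the yellow dish, the spool in the blue dish, and the tape roll at mid-mat with the loupe centred on top, all upright, with the USB stick and side cutters left where they were; the clock read about 73 s of the 128 s allowed just before the last check.

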